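# Post a worn bearing through the flap of the scrap box

### The job

Post the worn ball bearing into the yellow scrap box without gripping or lifting it: push it along the rails up to the red spring flap, press the flap down open with one finger and hold it open while the other finger pushes the bearing off the rails so that it drops inside. Do not slide the bearing out onto the closed flap, leave the things around the box where they are, and finish with the flap sprung shut again.

Things in the scene. Friction and masses are not known exactly. Their poses are not given: they have to be found in the camera images.
- drop_box: Fixed yellow sheet-metal box, 320 mm long (its x, -180 to 140 mm), 112 mm wide (y). Origin on the bench below the end of the rails, where the flap begins; x points along the rails towards the flap, z up. Side walls (inner faces at |y| = 50 mm) rise to z = 192 mm beside rails and flap. The front end has a pick-out window over a 50 mm lip; the inner floor is at z = 10 mm.
- lip (a point): End of the rails, on the centre line, level with the rail tops (box x = 0, y = 0, z = 180 mm); axes as the box. Steel rails, box x = -180 to 0, |y| = 17 to 50 mm, carry the bearing; guide strips 12 mm high (inner faces |y| = 31 mm) keep it centred. Between the rails an open slot 34 mm wide, x = -176 mm to the flap, empty down to the floor: a fingertip can run in it below the rail tops.
- flap (a joint): Red steel flap, 120 mm long (box x = 0 to 120 mm), 96 mm wide, hinged at its far end at rail height; free edge next to the rails. 0 = shut, flush with the rail tops; grows as it is pressed down into the box, to 1.2 rad. A spring shuts it: about 0.16 N m at 0, some 0.14 N m more per rad; shut, it carries the bearing. Behind it a fixed strip, x = 126 to 140 mm.
- flap_edge (a point): Middle of the flap's free edge, on its top side (moves with the flap).
- bearing: Worn steel ball bearing (a flat ring) lying flat on the rails across the slot, between the guide strips; 53 mm across, 16 mm thick, 0.07 to 0.14 kg. Origin at the centre of its underside. It starts with its origin 60 to 100 mm before the lip.
- padlock: Bystander: brass padlock lying beside the box, 75 mm long (its x), 45 mm wide, 20 mm high, origin under its centre.
- screwdriver_blue: Bystander: blue screwdriver lying beside the box, 165 mm long (its y), 23 mm wide, 26 mm high, origin under its centre.
- jar_nails: Bystander: glass jar of nails with red lid standing beside the box, 60 mm across, 76 mm high, origin under its centre.
Not all that is in view belongs to the job. What is shaped like the bearing but blue, brown or turquoise is not meant.

How it is judged:
On the way, in this order (a step that is already met when the one before it is completed fails the run):
1. the flap is pressed open (over 0.25 rad) while the bearing is still on the rails (value of joint flap above 0.25 rad and x of bearing in the frame of drop_box below 0.005 m and z of bearing in the frame of drop_box above 0.17 m), for 0.1 s.
2. the bearing has dropped into the box (z of bearing in the frame of drop_box below 0.1 m and x of bearing in the frame of drop_box between -0.18 and 0.14 m), for 0.1 s.
At the end, for the whole second after the job is handed in: The bearing lies at rest inside the box (within its walls, its origin less than 100 mm above the bench) and the flap is shut (under 0.08 rad) (all of step 2 and y of bearing in the frame of drop_box between -0.056 and 0.056 m and linear speed of bearing below 0.03 m/s and value of joint flap below 0.08 rad); the robot touches nothing.
It fails at once if the bearing is lifted more than 20 mm off the rails (z of bearing in the frame of drop_box above 0.2 m).
It fails at once if the bearing is slid out onto the closed flap (centre over 12 mm past the lip, at rail height, flap open less than 0.2 rad) (x of bearing in the frame of drop_box above 0.012 m and z of bearing in the frame of drop_box above 0.17 m and value of joint flap below 0.2 rad).
It fails at once if a bystander is moved more than 30 mm (distance of any of padlock, screwdriver_blue, jar_nails from where it was at the start of the episode above 0.03 m).
It also fails if it takes over 32 s, if anything falls off the work surface, if the arm or the gripper's body presses on something with over 40 N, if the wrist force passes 120 N, or if a joint passes its speed limit or range.

### The arm

A 6-joint arm with a two-finger parallel gripper is mounted at the origin on a cart in front of the work surface, level with it; the furniture and walls round the work are solid. World frame = base frame: x ahead of the robot, y to its left, z up, the work surface at z = 0. Lengths are in m, angles in rad, forces in N, time in s.
With the tool pointing down it reaches from about 0.35 to 0.975 m from the base axis. Payload 4.9 kg.
Tool frame: the origin (TCP) lies on the centre line of the jaws, within the pads' length; the fingertips stand manip.tcp_to_tips ahead of it and the grasp point (between the pads) is the TCP (manip.tcp_to_tips is the distance from the TCP to the fingertips, in m); y points along the fingers, z is the direction in which the jaws open and shut, and the axes are right-handed (so a half turn about y gives the same grasp; the last joint's range is limited). The gripper opens to 85 mm and grips with 20 to 120 N. Pads are 22 mm wide; open, the fingers measure 114 mm over their backs; the gripper's body (76 mm by 85 mm) begins 54 mm behind the grasp point. The pads swing forward as they close: fully open they stand 13 mm farther back than shut.
Start: joints at [-1.411, 0.053, 1.613, -0, 1.476, -0.119], TCP at [0.172, -0.601, 0.225] pointing down, gripper open.
Joint ranges: [-3.01, 3.01], [-1.01, 2.22], [0.06, 2.58], [-1.02, 4.17], [0.09, 2.62], [-3.14, 3.14]. Speed limits (rad/s): [2.57, 2.57, 3.14, 3.14, 3.14, 3.14].

### API

Orientations are given as a unit quaternion [w, x, y, z].
In Python, from plant import manip gives the robot as it stands.
- The arm moves only by the tool apply_moves, never from a script. Its argument "moves" is a list of rows, each a list of 7 numbers: the gripper's target within -1 to 1 (shut at 1, half-way at 0, fully open at -1), then the shift along the tool's x, y, z in mm, then the turn, a rotation vector about the tool's x, y, z in degrees. A call has 1 to 20 rows; each row shifts and turns the commanded pose from where the row before left it, along the tool's axes as they then stand; what a row does not reach is not made up. A row lasts 1/10 s, in which the tool goes at most 50 mm and 8.59 degrees, less where a joint would pass 70% of its speed; a pose out of reach is approached as far as the arm can. A call with a gripper value outside its range is refused whole. The fingers move at their own pace and stop on an object; the grip force is fixed at half the most. Time passes only in rows, so rows that do not move let the fingers close. It gives the time, the measured TCP pose, the force and the opening at its end, in the units of the state.
- manip.state(): the state, without advancing time (a new reading comes with each control period).
- manip.grab_frame(name): name is "scene" or "top"; returns the picture (384x512x3 uint8, blue, green, red); there is no depth.
- manip.calibration(name): a dict with "mtx" (3x3 intrinsics, pixels), "T" (4x4, takes a point from camera to world coordinates). Camera axes: x right, y down, z forward; pixel columns grow to the right and rows downward; lengths in m; the calibration is good to about 2 mm. A picture is of the moment at which its call begins. calibration takes no time and is no camera call.
- manip.job_done(): hands the job in, once; it reports no verdict.
The state is a dict: "time": time; "joint_pos": joint angles; "joint_vel": joint speeds; "joint_efforts": joint torques, N m; "tool_pos": TCP position; "tool_rot": TCP orientation; "contact_force": force on the tool from outside, world axes, zero at the start; "ft_torque": the same for the moment, N m; "gripper_width": opening from 0.0 (shut) to 1.0 (fully open).
Only numpy, scipy, OpenCV 4.12 (cv2) and the standard library are available. Lean on these libraries where they do the work, as an engineer would, in place of code of your own. Each camera call takes 0.05 s, during which the arm holds its last target. There are 200 camera calls.

## Working session

There is one attempt and no reset: what is moved stays moved. The work goes in short steps, Python scripts to look and compute and a tool call to move; the robot and the scene stay as the last step left them, time stands still between calls to the robot, and variables do not carry over. Pictures are saved under pics/ and viewed, about 8 in all and at most 12, crops included, and the job is handed in when it is done.

Besides the shell and the picture viewer there is one more tool, called after "Call:" as name(argument=value, ...), one argument or row to a line, values as JSON. apply_moves: Moves the arm, as the interface text tells. Its arguments: {"type":"object","properties":{"moves":{"type":"array","items":{"type":"array","items":{"type":"number"}}}},"required":["moves"]}

```bash
mkdir -p pics; ls; python3 - <<'E'
from plant import manip
import cv2, numpy as np
for n in("scene","top"):
    cv2.imwrite(f"pics/{n}0.png",manip.grab_frame(n)); c=manip.calibration(n); print(n,np.round(c["mtx"],1).tolist(),np.round(c["T"],4).tolist())
print(manip.state(), manip.tcp_to_tips)
E
```

```text
pics
scene [[354.7, 0.0, 249.5], [0.0, 354.7, 190.1], [0.0, 0.0, 1.0]] [[0.3523, 0.8031, -0.4805, 0.9756], [0.9359, -0.3054, 0.1759, -0.109], [-0.0055, -0.5116, -0.8592, 0.9505], [0.0, 0.0, 0.0, 1.0]]
top [[423.3, 0.0, 253.6], [0.0, 423.3, 194.3], [0.0, 0.0, 1.0]] [[-0.0289, -0.9923, 0.1204, 0.3968], [-0.9988, 0.0335, 0.0365, 0.0301], [-0.0402, -0.1192, -0.992, 1.0928], [0.0, 0.0, 0.0, 1.0]]
{'time': 0.1, 'joint_pos': array([-1.41101760e+00,  5.33053498e-02,  1.61417721e+00,  2.20964533e-05,
        1.47600219e+00, -1.18979367e-01]), 'joint_vel': array([-0.00051345, -0.00069087, -0.00522687,  0.00023241,  0.00177061,
        0.00224116]), 'joint_efforts': array([-7.08182197e-04, -3.94905961e+01, -3.71362853e+01, -1.56636966e-04,
        3.93554452e-03, -7.71063810e-06]), 'tool_pos': array([ 0.17190137, -0.60028682,  0.22346472]), 'tool_rot': array([ 0.09823043, -0.09824217,  0.70091835, -0.6995804 ]), 'contact_force': array([ 0.24086265,  0.32664838, -0.16964026]), 'ft_torque': array([-0.02291627, -0.02424286, -0.01322647]), 'gripper_width': 0.9990401981837508} 0.019
```

View pics/scene0.png

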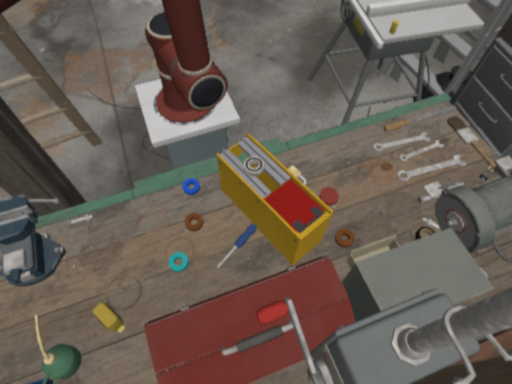

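View pics/top0.png

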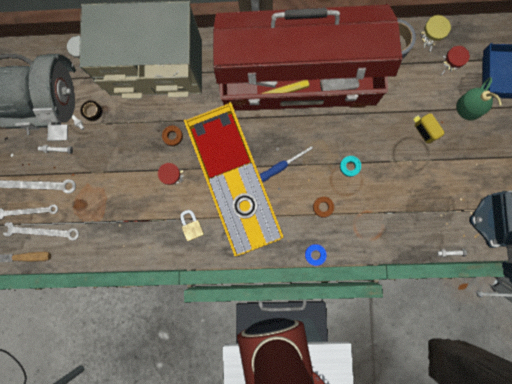

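The top view shows the box with its rails end near the robot (around 258,247), the flap (red) around (222,145) and the bearing at about (245,206). The padlock is at (191,225), the jar at (169,174) and the screwdriver at (285,165). Next I measure them.

```bash
cat > h.py <<'E'
import cv2, numpy as np
from plant import manip
def ray(n,uv,z):
    c=manip.calibration(n);K=c["mtx"];T=c["T"]
    uv=np.asarray(uv,float).reshape(-1,2)
    d=np.c_[uv,np.ones(len(uv))]@np.linalg.inv(K).T@T[:3,:3].T
    s=(z-T[2,3])/d[:,2]; return T[:3,3]+d*s[:,None]
def proj(n,P):
    c=manip.calibration(n);K=c["mtx"];T=np.linalg.inv(c["T"])
    q=(np.atleast_2d(P)@T[:3,:3].T+T[:3,3])@K.T; return q[:,:2]/q[:,2:]
E
python3 - <<'E'
from h import *
im=cv2.imread("pics/top0.png"); hsv=cv2.cvtColor(im,cv2.COLOR_BGR2HSV)
roi=np.zeros(im.shape[:2],np.uint8); cv2.rectangle(roi,(178,96),(295,262),255,-1)
H,S,V=cv2.split(hsv)
red=((H<6)|(H>174))&(S>150)&(V>90)&(roi>0)
red[:112,:]=0
yel=(H>18)&(H<32)&(S>150)&(V>110)&(roi>0)
for nm,m,z in(("red",red,.18),("yel",yel,.192)):
    cs,_=cv2.findContours(m.astype(np.uint8),cv2.RETR_EXTERNAL,cv2.CHAIN_APPROX_NONE)
    if nm=="red": c=max(cs,key=cv2.contourArea)
    else: c=np.vstack([k for k in cs if len(k)>8])
    P=ray("top",c,z)[:,:2].astype(np.float32)*1000
    r=cv2.minAreaRect(P); print(nm,r); print(np.round(cv2.boxPoints(r)).tolist())
v=cv2.resize(im[96:264,170:300],None,fx=4.5,fy=4.5*.78,interpolation=cv2.INTER_CUBIC)
v=cv2.resize(im[96:264,170:300],None,fx=3.5,fy=3.5,interpolation=cv2.INTER_CUBIC)
s=cv2.imread("pics/scene0.png")[128:268,205:345]; s=cv2.resize(s,(588,588),interpolation=cv2.INTER_CUBIC)[:588]
w=np.zeros((590,800,3),np.uint8); w[:588,:455]=v[:588]; s2=cv2.resize(s,(345,345)); w[:345,455:]=s2
cv2.imwrite("pics/c1.png",w)
E
```

```text
red ((619.6271362304688, 134.7798309326172), (118.3598861694336, 94.68302917480469), 19.350677490234375)
[[548.0, 160.0], [579.0, 71.0], [691.0, 110.0], [660.0, 199.0]]
yel ((544.3385620117188, 107.90691375732422), (320.8591613769531, 112.79610443115234), 19.426332473754883)
[[374.0, 108.0], [412.0, 1.0], [714.0, 108.0], [677.0, 214.0]]
```

View pics/c1.png

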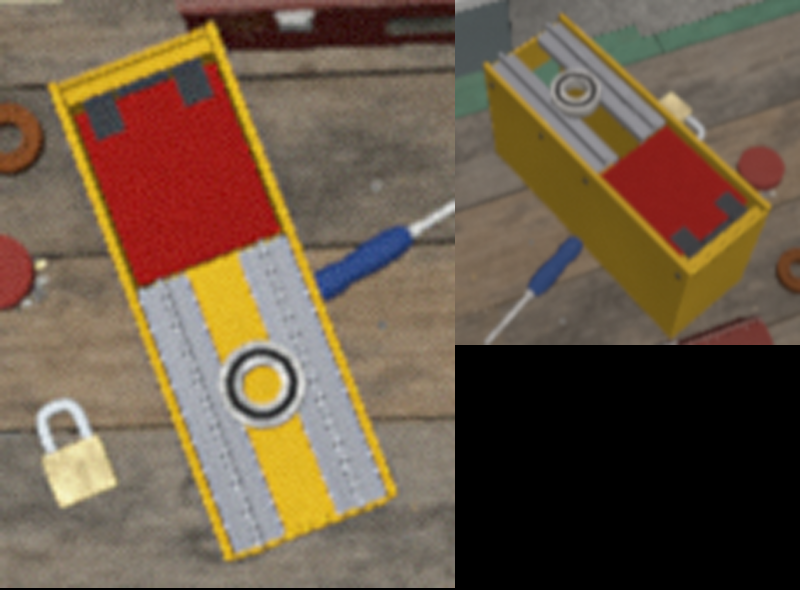

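The rim rectangle (321 x 113 mm) and flap rectangle (118 x 95 mm) match the sizes given. Both put the box origin at about (563.1, 114.7) mm with a yaw of 19.4°. In the crop the bearing is at (262,383), which is full-image (244.9,205.4). Next I work out the approach.

```bash
cat >> h.py <<'E'
from scipy.spatial.transform import Rotation as Ro
yaw=np.radians(19.4); O=np.array([.5631,.1147,0]); B=np.array([[np.cos(yaw),-np.sin(yaw),0],[np.sin(yaw),np.cos(yaw),0],[0,0,1]])
tobox=lambda p:(np.atleast_2d(p)-O)@B
def Rtool():
    q=manip.state()["tool_rot"]; return Ro.from_quat(np.r_[q[1:],q[0]]).as_matrix()
def report():
    s=manip.state(); R=Rtool()
    best=min(([Ro.from_matrix(R.T@np.c_[np.cross([0,0,-1],sg*B[:,0]),[0,0,-1],sg*B[:,0]]).as_rotvec(degrees=True),sg] for sg in(1,-1)),key=lambda a:np.linalg.norm(a[0]))
    print("t",round(s["time"],2),"box mm",np.round(tobox(s["tool_pos"])[0]*1000,1),"turn deg",np.round(best[0],2),best[1],"F",np.round(s["contact_force"]@B,1),"g",round(s["gripper_width"],3))
E
python3 - <<'E'
from h import *
im=cv2.imread("pics/top0.png"); H,S,V=cv2.split(cv2.cvtColor(im,cv2.COLOR_BGR2HSV))
p=im[190:222,229:262]
print("bearing",tobox(ray("top",[[244.9,205.4]],.196))*1000)
print("via scene", tobox(ray("scene",[[205+(575-455)/345*140,128+92/345*140]],.196))*1000)
report(); R=Rtool(); print(R.round(3))
s=manip.state()
tgt=O+B@[-.067,0,.33]; print("tgt",tgt,"tool shift mm",(R.T@(tgt-s["tool_pos"])*1000).round(1))
E
```

```text
bearing [[-86.8198064   -3.73480525 196.        ]]
via scene [[-81.73342313  -5.99694029 196.        ]]
t 0.1 box mm [-606.5 -544.5  223.5] turn deg [1.000e-01 8.657e+01 7.000e-02] -1 F [ 0.3  0.2 -0.2] g 0.999
[[-0.961 -0.     0.275]
 [-0.275  0.002 -0.961]
 [-0.    -1.    -0.002]]
tgt [0.49990408 0.0924452  0.33      ] tool shift mm [-506.  -105.3 -575.9]
```

Call:
apply_moves(
  moves=[
    [-1,0,-26,0,0,0,0],
    [-1,0,-26,0,0,0,0],
    [-1,0,-26,0,0,0,0],
    [-1,0,-27,0,0,0,0],
    [-1,-30.8,0,-35.9,0,0,0],
    [-1,-30.8,0,-35.9,0,0,0],
    [-1,-30.8,0,-35.9,0,0,0],
    [-1,-30.8,0,-35.9,0,0,0],
    [-1,-30.8,0,-35.9,0,0,0],
    [-1,-30.8,0,-35.9,0,0,0],
    [-1,-30.8,0,-35.9,0,0,0],
    [-1,-30.8,0,-35.9,0,0,0],
    [-1,-30.8,0,-35.9,0,0,0],
    [-1,-30.8,0,-35.9,0,0,0],
    [-1,-30.8,0,-35.9,0,0,0],
    [-1,-30.8,0,-35.9,0,0,0],
    [-1,-30.8,0,-35.9,0,0,0],
    [-1,-30.8,0,-35.9,0,0,0],
    [-1,-30.8,0,-35.9,0,0,0],
    [-1,-30.8,0,-35.9,0,0,0],
  ],
)

```text
time: 2.1
tool_pos: [0.4879, 0.0891, 0.3292]
tool_rot: [-0.098, 0.099, -0.7, 0.7]
contact_force: [0.2, -0.5, 0.8]
gripper_width: 1.001
```

Call:
apply_moves(
  moves=[
    [-1,0,0,0,0,8,0],
    [-1,0,0,0,0,8,0],
    [-1,0,0,0,0,8,0],
    [-1,0,0,0,0,8,0],
    [-1,0,0,0,0,8,0],
    [-1,0,0,0,0,8,0],
    [-1,0,0,0,0,8,0],
    [-1,0,0,0,0,8,0],
    [-1,0,0,0,0,8,0],
    [-1,0,0,0,0,8,0],
    [-1,0,0,0,0,6.6,0],
    [-1,0,0,0,0,0,0],
    [-1,0,0,0,0,0,0],
  ],
)

```text
time: 3.4
tool_pos: [0.4875, 0.087, 0.3292]
tool_rot: [0.408, -0.408, -0.577, 0.578]
contact_force: [-0.1, 0.7, 0.4]
gripper_width: 0.998
```

```bash
python3 -c "
from h import *
report()"
```

```text
t 3.4 box mm [-80.5  -1.  329.2] turn deg [-0.04  0.11  0.01] -1 F [0.2 0.7 0.4] g 0.998
```

Call:
apply_moves(
  moves=[
    [-1,1,30,0,0,0,0],
    [-1,0,30,0,0,0,0],
    [-1,0,30,0,0,0,0],
    [-1,0,17,0,0,0,0],
    [-1,0,10,0,0,0,0],
    [-1,0,0,0,0,0,0],
  ],
)

```text
time: 4.0
tool_pos: [0.4868, 0.0879, 0.2115]
tool_rot: [0.409, -0.408, -0.577, 0.578]
contact_force: [-0.0, -0.3, -0.1]
gripper_width: 0.999
```

```bash
python3 - <<'E'
from h import *
report()
s=manip.grab_frame("scene"); t=manip.grab_frame("top")
cv2.imwrite("pics/s1.png",s);cv2.imwrite("pics/t1.png",t)
w=np.zeros((590,800,3),np.uint8)
w[:500,:400]=cv2.resize(s[120:245,200:300],(400,500),interpolation=cv2.INTER_CUBIC)
w[:500,400:]=cv2.resize(t[140:265,195:295],(400,500),interpolation=cv2.INTER_CUBIC)
cv2.imwrite("pics/c2.png",w)
E
```

```text
t 4.0 box mm [-8.090e+01  1.000e-01  2.115e+02] turn deg [-0.12  0.01  0.04] -1 F [-0.1 -0.2 -0.1] g 0.999
```

View pics/c2.png

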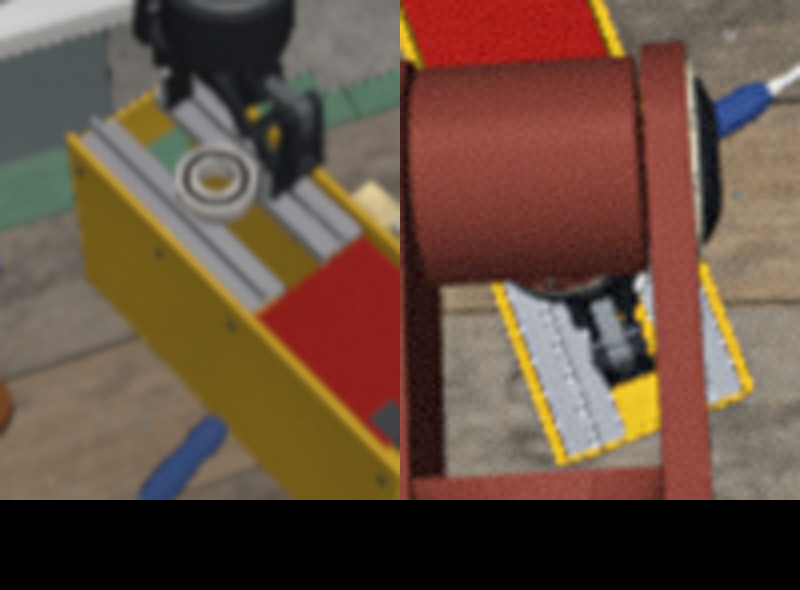

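The scene view shows the bearing undisturbed at full-image (254,165) and the front finger's tip near (269,167). Its height needs a check against projection.

```bash
python3 - <<'E'
from h import *
f=lambda p:(proj("scene",O+B@(np.array(p)/1000))[0]-[200,120])*4
for z in(192,199,206):
  print(z,"front finger inner corners",[f((-80.9+42.5,y,z)).round() for y in(-11,11)],"outer",[f((-80.9+57,y,z)).round() for y in(-11,11)])
for x in(-80,-85,-90): print("bearing top",x,f((x,0,196)).round())
for z in (192,): print("rim corner y=+-56 x=-180",[f((-180,y,z)).round() for y in(-56,56)])
for u in((268,120),):pass
print("bearing from scene", tobox(ray("scene",[[200+217/4,120+175/4]],.196))*1000)
E
```

```text
192 front finger inner corners [array([253., 232.]), array([279., 213.])] outer [array([268., 247.]), array([294., 228.])]
199 front finger inner corners [array([253., 226.]), array([279., 207.])] outer [array([269., 241.]), array([295., 222.])]
206 front finger inner corners [array([254., 220.]), array([280., 201.])] outer [array([269., 235.]), array([295., 216.])]
bearing top -80 [224. 178.]
bearing top -85 [219. 173.]
bearing top -90 [214. 168.]
rim corner y=+-56 x=-180 [array([ 62., 132.]), array([191.,  47.])]
bearing from scene [[-84.59886775  -1.67508469 196.        ]]
```

```bash
python3 - <<'E'
from h import *
s=cv2.imread("pics/s1.png")
w=cv2.resize(s[85:185,205:305],(800,800),interpolation=cv2.INTER_CUBIC)
for p,c in [((-38.4,0,192.5),(0,0,255)),((-38.4,0,205.5),(0,255,0)),((-80.9,0,265.5),(255,0,255)),((-123.4,0,192.5),(0,0,255)),((-123.4,0,205.5),(0,255,0)),((0,17,180),(255,255,0)),((0,-17,180),(255,255,0))]:
    q=((proj("scene",O+B@(np.array(p)/1000))[0]-[205,85]+.5)*8).astype(int); cv2.circle(w,tuple(map(int,q)),5,c,2)
cv2.imwrite("pics/c3.png",w[:600] if 0 else cv2.resize(w,(600,600)))
E
```

```text
(no output)
```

View pics/c3.png

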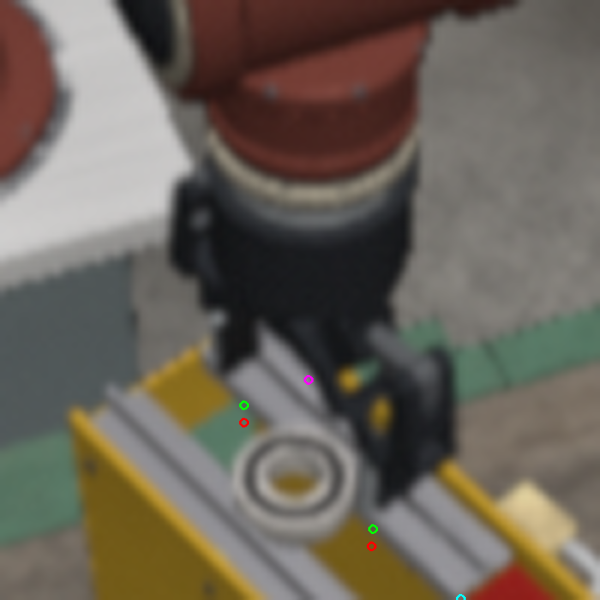

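The picture puts the fingertips a little higher and more to +y than I expected. I'll settle it by touch with small downward steps.

Call:
apply_moves(
  moves=[
    [-1,0,3,0,0,0,0],
    [-1,0,3,0,0,0,0],
    [-1,0,3,0,0,0,0],
    [-1,0,3,0,0,0,0],
    [-1,0,0,0,0,0,0],
  ],
)

```text
time: 4.6
tool_pos: [0.487, 0.0879, 0.1999]
tool_rot: [0.409, -0.408, -0.577, 0.577]
contact_force: [0.3, 0.4, -0.1]
gripper_width: 1.002
```

```bash
python3 - <<'E'
from h import *
report()
s=manip.grab_frame("scene"); cv2.imwrite("pics/s2.png",s)
print([int(np.abs(s[150:185,235:262].astype(int)-cv2.imread("pics/s1.png")[150:185,235:262]).mean())])
E
```

```text
t 4.6 box mm [-80.7   0.  199.9] turn deg [-0.06 -0.03  0.02] -1 F [ 0.4  0.2 -0.1] g 1.002
[1]
```

Call:
apply_moves(
  moves=[
    [-1,0,2,0,0,0,0],
    [-1,0,2,0,0,0,0],
    [-1,0,2,0,0,0,0],
    [-1,0,2,0,0,0,0],
    [-1,0,2,0,0,0,0],
    [-1,0,0,0,0,0,0],
  ],
)

```text
time: 5.25
tool_pos: [0.4871, 0.0879, 0.1901]
tool_rot: [0.409, -0.409, -0.577, 0.577]
contact_force: [0.5, -0.5, 0.0]
gripper_width: 0.999
```

```bash
python3 - <<'E'
from h import *
report()
s=manip.grab_frame("scene"); cv2.imwrite("pics/s3.png",s)
a=[cv2.imread(f"pics/s{i}.png")[115:185,225:295] for i in(1,3)]
w=np.hstack([cv2.resize(x,(400,400),interpolation=cv2.INTER_CUBIC) for x in a])
cv2.imwrite("pics/c4.png",w)
E
```

```text
t 5.25 box mm [-80.6  -0.  190.1] turn deg [-0.04 -0.03  0.01] -1 F [ 0.3 -0.6  0. ] g 0.999
```

View pics/c4.png

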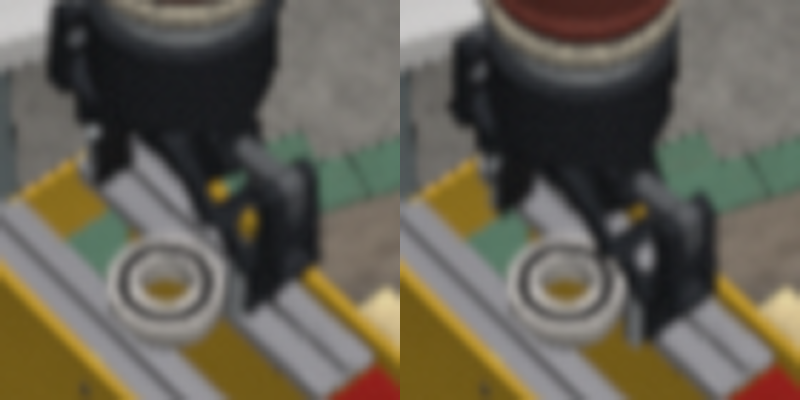

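No contact down to TCP z = 190. I'll gauge the tip height on the closed flap instead, with the front finger over the flap and the rear finger in the slot ahead of the bearing.

Call:
apply_moves(
  moves=[
    [-1,0,-15,0,0,0,0],
    [-1,0,-15,0,0,0,0],
    [-1,0,0,-30,0,0,0],
    [-1,0,0,-30,0,0,0],
    [-1,0,0,-33,0,0,0],
    [-1,0,0,0,0,0,0],
    [-1,0,10,0,0,0,0],
    [-1,0,6,0,0,0,0],
    [-1,0,0,0,0,0,0],
  ],
)

```text
time: 6.2
tool_pos: [0.5735, 0.1185, 0.2032]
tool_rot: [0.409, -0.408, -0.576, 0.578]
contact_force: [-0.3, 0.0, -0.8]
gripper_width: 1.001
```

Call:
apply_moves(
  moves=[
    [-1,0,2,0,0,0,0],
    [-1,0,2,0,0,0,0],
    [-1,0,0,0,0,0,0],
  ],
)

```text
time: 6.5
tool_pos: [0.5748, 0.1187, 0.2006]
tool_rot: [0.409, -0.409, -0.577, 0.577]
contact_force: [0.1, -0.3, -0.1]
gripper_width: 1.004
```

Call:
apply_moves(
  moves=[
    [-1,0,2,0,0,0,0],
    [-1,0,2,0,0,0,0],
    [-1,0,0,0,0,0,0],
  ],
)

```text
time: 6.8
tool_pos: [0.5749, 0.1188, 0.1962]
tool_rot: [0.409, -0.409, -0.577, 0.577]
contact_force: [-0.3, -0.1, -0.1]
gripper_width: 0.999
```

Call:
apply_moves(
  moves=[
    [-1,0,2,0,0,0,0],
    [-1,0,2,0,0,0,0],
    [-1,0,0,0,0,0,0],
  ],
)

```text
time: 7.1
tool_pos: [0.5749, 0.1188, 0.1921]
tool_rot: [0.409, -0.409, -0.577, 0.577]
contact_force: [-0.2, 0.4, 0.3]
gripper_width: 1.002
```

```bash
python3 -c "
from h import *
report()"
```

```text
t 7.1 box mm [ 1.250e+01 -1.000e-01  1.921e+02] turn deg [-0.04 -0.03  0.01] -1 F [-0.1  0.4  0.3] g 1.002
```

Call:
apply_moves(
  moves=[
    [-1,0,2,0,0,0,0],
    [-1,0,2,0,0,0,0],
    [-1,0,0,0,0,0,0],
  ],
)

```text
time: 7.4
tool_pos: [0.5749, 0.1188, 0.1881]
tool_rot: [0.409, -0.409, -0.577, 0.577]
contact_force: [-0.6, -0.3, 0.8]
gripper_width: 1.0
```

Call:
apply_moves(
  moves=[
    [-1,0,2,0,0,0,0],
    [-1,0,2,0,0,0,0],
    [-1,0,0,0,0,0,0],
  ],
)

```text
time: 7.7
tool_pos: [0.5748, 0.1188, 0.1841]
tool_rot: [0.409, -0.409, -0.577, 0.577]
contact_force: [-0.3, -0.4, -0.7]
gripper_width: 0.999
```

Call:
apply_moves(
  moves=[
    [-1,0,2,0,0,0,0],
    [-1,0,2,0,0,0,0],
    [-1,0,0,0,0,0,0],
  ],
)

```text
time: 8.0
tool_pos: [0.5748, 0.1188, 0.1801]
tool_rot: [0.409, -0.409, -0.577, 0.577]
contact_force: [0.3, 0.5, -0.4]
gripper_width: 1.003
```

```bash
python3 - <<'E'
from h import *
report()
s=manip.grab_frame("scene"); cv2.imwrite("pics/s4.png",s)
a=s[115:215,225:335]
cv2.imwrite("pics/c5.png",cv2.resize(a,(660,600),interpolation=cv2.INTER_CUBIC))
E
```

```text
t 8.0 box mm [ 1.240e+01 -1.000e-01  1.801e+02] turn deg [-0.04 -0.03  0.01] -1 F [ 0.4  0.4 -0.4] g 1.003
```

View pics/c5.png

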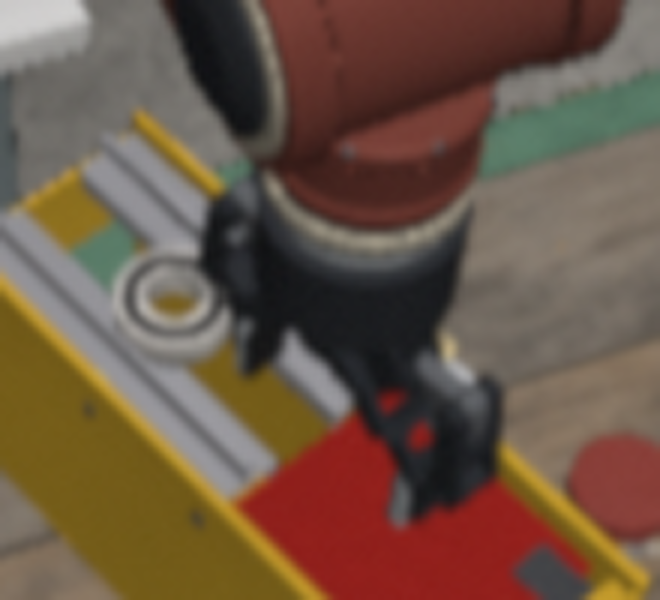

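```bash
python3 - <<'E'
from h import *
c=manip.calibration("scene")["T"][:3,3]
def onplane(u,v,x):
    P=tobox(np.vstack([c,ray("scene",[[225+u/6,115+v/6]],0)]))*1000
    t=(x-P[0,0])/(P[1,0]-P[0,0]); return (P[0]+t*(P[1]-P[0])).round(1)
print("pad bottom inner",onplane(393,522,55),"outer bottom corners",onplane(435,522,69),onplane(497,475,69))
print("rear finger bottom",onplane(245,372,-30),onplane(275,360,-45))
print("box check: flap corner", tobox(ray("scene",[[225+237/6,115+497/6]],.18))*1000)
E
```

```text
pad bottom inner [ 55.   -3.6 186.6] outer bottom corners [ 69.    5.3 195.5] [ 69.   40.9 193.9]
rear finger bottom [-30.  -10.3 205.9] [-45.   22.4 165.3]
box check: flap corner [[  2.27976238 -41.96438723 180.        ]]
```

The finger over the flap (tip near 400,520 in the crop) still hovers a few mm above it, by the ray cast at z ≈ 187–195. So when open, the tips stand well back of the TCP. I'll keep going down slowly.

Call:
apply_moves(
  moves=[
    [-1,0,2,0,0,0,0],
    [-1,0,2,0,0,0,0],
    [-1,0,0,0,0,0,0],
  ],
)

```text
time: 8.35
tool_pos: [0.5748, 0.1188, 0.1761]
tool_rot: [0.409, -0.409, -0.577, 0.577]
contact_force: [0.1, -0.6, -0.4]
gripper_width: 1.002
```

Call:
apply_moves(
  moves=[
    [-1,0,2,0,0,0,0],
    [-1,0,2,0,0,0,0],
    [-1,0,0,0,0,0,0],
  ],
)

```text
time: 8.65
tool_pos: [0.5748, 0.1188, 0.1721]
tool_rot: [0.409, -0.409, -0.577, 0.577]
contact_force: [0.7, 0.1, 0.5]
gripper_width: 1.0
```

Call:
apply_moves(
  moves=[
    [-1,0,2,0,0,0,0],
    [-1,0,2,0,0,0,0],
    [-1,0,0,0,0,0,0],
  ],
)

```text
time: 8.95
tool_pos: [0.5749, 0.1187, 0.1682]
tool_rot: [0.409, -0.409, -0.577, 0.577]
contact_force: [0.5, 0.6, 0.5]
gripper_width: 0.999
```

```bash
python3 -c "
from h import *
report()"
```

```text
t 8.95 box mm [ 1.250e+01 -1.000e-01  1.682e+02] turn deg [-0.04 -0.03  0.01] -1 F [0.7 0.4 0.5] g 0.999
```

Call:
apply_moves(
  moves=[
    [-1,0,2,0,0,0,0],
    [-1,0,2,0,0,0,0],
    [-1,0,0,0,0,0,0],
  ],
)

```text
time: 9.25
tool_pos: [0.5749, 0.1187, 0.1642]
tool_rot: [0.409, -0.409, -0.577, 0.577]
contact_force: [0.0, 0.1, -0.5]
gripper_width: 1.001
```

Call:
apply_moves(
  moves=[
    [-1,0,2,0,0,0,0],
    [-1,0,2,0,0,0,0],
    [-1,0,0,0,0,0,0],
  ],
)

```text
time: 9.55
tool_pos: [0.5751, 0.1188, 0.1604]
tool_rot: [0.409, -0.409, -0.577, 0.577]
contact_force: [1.1, 0.0, 0.3]
gripper_width: 1.004
```

```bash
python3 - <<'E'
from h import *
report()
s=manip.grab_frame("scene"); cv2.imwrite("pics/s5.png",s)
a=s[115:215,225:335]
cv2.imwrite("pics/c6.png",cv2.resize(a,(660,600),interpolation=cv2.INTER_CUBIC))
E
```

```text
t 9.55 box mm [ 1.260e+01 -1.000e-01  1.604e+02] turn deg [-0.01 -0.03  0.  ] -1 F [ 1.  -0.3  0.3] g 1.004
```

View pics/c6.png

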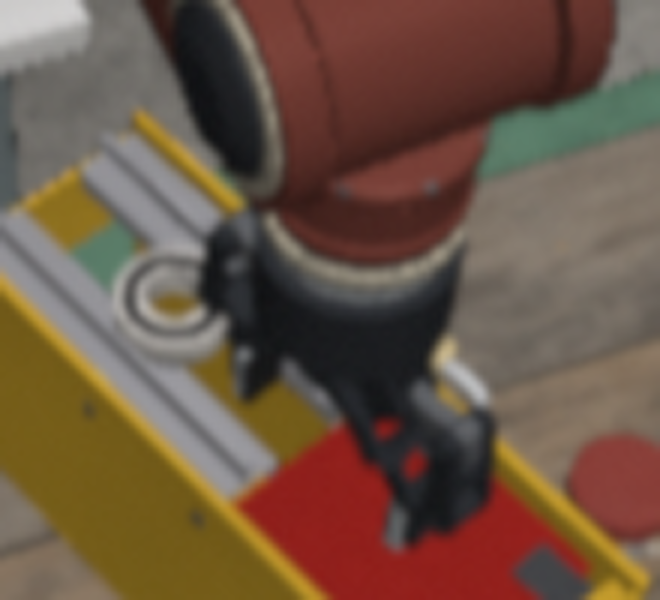

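```bash
python3 - <<'E'
from h import *
f=lambda p:((proj("scene",O+B@(np.array(p)/1000))[0]-[225,115])*6).round().tolist()
for z in(154,167,180,190,200,214): print(z,"front in -y",f((55,-11,z)),"front out -y",f((69.5,-11,z)),"out +y",f((69.5,11,z)),"rear in -y",f((-30,-11,z)),"rear out",f((-44,-11,z)),"centre",f((12.6,0,z)))
s=manip.state(); print(s["contact_force"],s["joint_pos"],s["joint_efforts"])
a=cv2.imread("pics/s4.png").astype(int);b=cv2.imread("pics/s5.png").astype(int); c=cv2.imread("pics/scene0.png").astype(int)
d=np.abs(b-c).max(2)
H,S,V=cv2.split(cv2.cvtColor(b.astype(np.uint8),cv2.COLOR_BGR2HSV))
for nm in(1,): print("\n".join("".join("R" if ((H[r,k]<8 or H[r,k]>172) and S[r,k]>140) else ("#" if V[r,k]<60 else ("y" if 18<H[r,k]<34 and S[r,k]>140 else ".")) for k in range(255,335)) for r in range(160,226)))
E
```

```text
154 front in -y [373.0, 569.0] front out -y [397.0, 593.0] out +y [435.0, 563.0] rear in -y [240.0, 437.0] rear out [219.0, 417.0] centre [324.0, 488.0]
167 front in -y [376.0, 555.0] front out -y [400.0, 579.0] out +y [438.0, 548.0] rear in -y [241.0, 422.0] rear out [219.0, 401.0] centre [326.0, 473.0]
180 front in -y [378.0, 540.0] front out -y [403.0, 564.0] out +y [442.0, 533.0] rear in -y [242.0, 406.0] rear out [220.0, 385.0] centre [328.0, 457.0]
190 front in -y [381.0, 528.0] front out -y [405.0, 552.0] out +y [444.0, 522.0] rear in -y [242.0, 393.0] rear out [221.0, 372.0] centre [330.0, 445.0]
200 front in -y [383.0, 516.0] front out -y [408.0, 541.0] out +y [447.0, 510.0] rear in -y [243.0, 381.0] rear out [221.0, 359.0] centre [332.0, 433.0]
214 front in -y [386.0, 499.0] front out -y [411.0, 524.0] out +y [451.0, 492.0] rear in -y [244.0, 362.0] rear out [222.0, 341.0] centre [334.0, 415.0]
[ 0.33050252 -0.33995567  0.54400336] [7.69927338e-02 1.13213507e-02 1.76420504e+00 3.32689385e-05
 1.36631391e+00 2.88047820e+00] [-3.42748986e-03 -3.62045252e+01 -3.57199430e+01  6
[... 4693 characters left out ...]
RRRRRRRRRRRRRRRRRRRRRRRRRRRRRRRR....yyyyyyyyyyyy....
yyyyyyyyyyyyyyyyyyyyyyyyyyy..RRRRRRRRRRRRRRRRRRRRRRRRRRRRR.....yyyyyyyyyyyyy....
yyyyyyyyyyyyyyyyyyyyyyyyyyyy..RRRRRRRRRRRRRRRRRRRRRRRRRRR.....yyyyyyyyyyyyy.....
yyyyyyyyyyyyyyyyyyyyyyyyyyyyy..RRRRRRRRRRR..RRRRRRRRRRRR.....yyyyyyyyyyyyyy.....
yyyyyyyyyyyyyyyyyyyyyyyyyyyyyy..RRRRRRRRR....RRRRRRRRRR.....yyyyyyyyyyyyyy......
yyyyyyyyyyyyyyyyyyyyyyyyyyyyyyy..RRRRRRR......RRRRRRRR....yyyyyyyyyyyyyyyy......
yyyyyyyyyyyyyyyyyyyyyyyyyyyyyyyy..RRRR.........RRRRR.....yyyyyyyyyyyyyyyy.......
.yyyyyyyyyyyyyyyyyyyyyyyyyyyyyyyy..RRR..........RRR.....yyyyyyyyyyyyyyyyy.......
..yyyyyyyyyyyyyyyyyyyyyyyyyyyyyyyy..RR...........R.....yyyyyyyyyyyyyyyyyy.......
```

The scene view shows the flap still shut. Comparing tip pixels with projections puts the tips at z ≈ 182–188, with reported TCP at 160, so the front tip is almost on the flap. I continue by touch.

Call:
apply_moves(
  moves=[
    [-1,0,2,0,0,0,0],
    [-1,0,2,0,0,0,0],
    [-1,0,0,0,0,0,0],
  ],
)

```text
time: 9.9
tool_pos: [0.5753, 0.1188, 0.1568]
tool_rot: [-0.409, 0.409, 0.577, -0.577]
contact_force: [-0.4, -0.3, 3.0]
gripper_width: 1.002
```

Call:
apply_moves(
  moves=[
    [-1,0,2,0,0,0,0],
    [-1,0,2,0,0,0,0],
    [-1,0,0,0,0,0,0],
  ],
)

```text
time: 10.2
tool_pos: [0.5756, 0.1189, 0.1527]
tool_rot: [-0.408, 0.409, 0.577, -0.577]
contact_force: [-0.2, 0.9, 2.4]
gripper_width: 1.005
```

```bash
python3 - <<'E'
from h import *
report(); print(manip.tcp_to_tips, [a for a in dir(manip) if a[0]!='_'])
s=manip.grab_frame("scene"); cv2.imwrite("pics/s6.png",s)
b=s
H,S,V=cv2.split(cv2.cvtColor(b,cv2.COLOR_BGR2HSV))
print("\n".join("".join("R" if ((H[r,k]<8 or H[r,k]>172) and S[r,k]>140) else ("#" if V[r,k]<60 else ("y" if 18<H[r,k]<34 and S[r,k]>140 else ".")) for k in range(255,315)) for r in range(180,212)))
E
```

```text
t 10.2 box mm [ 13.2  -0.2 152.7] turn deg [ 0.08 -0.03 -0.01] -1 F [0.1 0.9 2.4] g 1.005
0.019 ['IKError', 'calibration', 'grab_frame', 'job_done', 'state', 'tcp_to_tips']
......yyy..####yyyy..###################..yyy...............
.......y..####yyyyyy..################.....yyy..............
...........##yyyyyyyy...##############......yyy.............
...........yyyyyyyyyyy..##############.......yyy............
..........yyyyyyyyyyyyy..##############.......yy............
...........yyyyyyyyyyyyy...#############....................
............yyyyyyyyyyyyy..######RR######........##.........
.............yyyyyyyyyyyyyy.####.RRR.#####........#.........
..............yyyyyyyyyyyy..R###RRRR########......#.y.......
...............yyyyyyyyy...RR###.RR##########.....#.yyy.....
................yyyyyyy..RRRRR###.############....##yyyy....
.................yyyyy..RRRRRR########..#######...##yyyyy...
y................yyy...RRRRRRRR######.RR.######..###yyyyyy..
yy...............yy..RRRRRRRRRR######RRRR###########yyyyyyy.
yyy.............yy..RRRRRRRRRRRRR####RRRR###########yyyyyyyy
yyyy........
[... 324 characters left out ...]
RRRR.##############RRRRRRR..y
yy..yyyyyyy.RRRRRRRRRRRRRRRRRRRRRRR..############RRRRRRRRR..
yyyyyyyyyyy..RRRRRRRRRRRRRRRRRRRRR...###########RRRRRRRRRRRR
yyyyyyyyyyyy..RRRRRRRRRRRRRRRRRRRR....########.RRRRRRRRRRRRR
yyyyyyyyyyyyy..RRRRRRRRRRRRRRRRRRR...########RRRRRRRRRRRRRRR
yyyyyyyyyyyyyy..RRRRRRRRRRRRRRRRRR...###.RRRRRRRRRRRRRRRRRRR
yyyyyyyyyyyyyyy..RRRRRRRRRRRRRRRRR....#RRRRRRRRRRRRRRRRRRRRR
yyyyyyyyyyyyyyyy..RRRRRRRRRRRRRRRR....RRRRRRRRRRRRRRRRRRRRR.
yyyyyyyyyyyyyyyyy..RRRRRRRRRRRRRRRR..RRRRRRRRRRRRRRRRRRRR...
yyyyyyyyyyyyyyyyyy..RRRRRRRRRRRRRRRRRRRRRRRRRRRRRRRRRRRR....
yyyyyyyyyyyyyyyyyyy..RRRRRRRRRRRRRRRRRRRRRRRRRRRRRRRRRRR....
yyyyyyyyyyyyyyyyyyyy..RRRRRRRRRRRRRRRRRRRRRRRRRRRRRRRRRR....
```

Contact: about 3 N once reported TCP z ≈ 159.5, so the open tips are about 20 mm above the reported TCP z. The rear finger also ran freely in the slot, so y is centred. Now I lift, go back behind the bearing, and push it with the tips about 6 mm above the rails.

Call:
apply_moves(
  moves=[
    [-1,0,-20,0,0,0,0],
    [-1,0,-22,0,0,0,0],
    [-1,0,0,0,0,0,0],
    [-1,0,0,31,0,0,0],
    [-1,0,0,31,0,0,0],
    [-1,0,0,31,0,0,0],
    [-1,0,0,0,0,0,0],
    [-1,0,14,0,0,0,0],
    [-1,0,12,0,0,0,0],
    [-1,0,0,0,0,0,0],
  ],
)

```text
time: 11.25
tool_pos: [0.486, 0.088, 0.165]
tool_rot: [0.41, -0.407, -0.576, 0.578]
contact_force: [-0.6, -0.2, -0.1]
gripper_width: 1.004
```

```bash
python3 - <<'E'
from h import *
report()
E
```

```text
t 11.25 box mm [-81.6   0.4 165. ] turn deg [-0.32 -0.02  0.1 ] -1 F [-0.6  0.  -0.1] g 1.004
```

Call:
apply_moves(
  moves=[
    [-1,0,0,-6,0,0,0],
    [-1,0,0,-6,0,0,0],
    [-1,0,0,-6,0,0,0],
    [-1,0,0,-6,0,0,0],
    [-1,0,0,-6,0,0,0],
    [-1,0,0,-6,0,0,0],
    [-1,0,0,-6,0,0,0],
    [-1,0,0,-6,0,0,0],
    [-1,0,0,-6,0,0,0],
    [-1,0,0,-6,0,0,0],
    [-1,0,0,-5,0,0,0],
    [-1,0,0,-4,0,0,0],
    [-1,0,0,-3,0,0,0],
    [-1,0,0,-2,0,0,0],
    [-1,0,0,0,0,0,0],
  ],
)

```text
time: 12.75
tool_pos: [0.5575, 0.1125, 0.1687]
tool_rot: [-0.409, 0.409, 0.577, -0.577]
contact_force: [-0.1, -0.7, -0.3]
gripper_width: 0.994
```

```bash
python3 - <<'E'
from h import *
report()
s=manip.grab_frame("scene"); cv2.imwrite("pics/s7.png",s)
w=cv2.resize(s[115:215,225:335],(660,600),interpolation=cv2.INTER_CUBIC)
for x in(-20,-10,0):
    q=((proj("scene",O+B@(np.array((x,0,196))/1000))[0]-[225,115]+.5)*6).astype(int); print(x,q); cv2.circle(w,tuple(map(int,q)),3,(0,255,0),1)
cv2.imwrite("pics/c7.png",w)
E
```

```text
t 12.75 box mm [ -6.   -0.2 168.7] turn deg [ 0.03 -0.02 -0.01] -1 F [-0.4 -0.6 -0.3] g 0.994
-20 [281 389]
-10 [297 405]
0 [313 420]
```

View pics/c7.png

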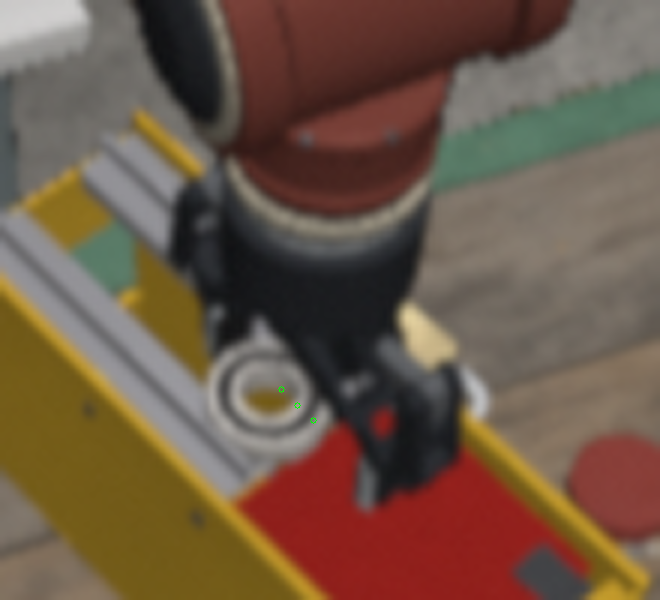

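The bearing has moved with the finger: it is centred at about (268,390), box x ≈ -23, and its front edge is just at the lip. I advance 8 mm more, back off 1 mm and press down.

Call:
apply_moves(
  moves=[
    [-1,0,0,-4,0,0,0],
    [-1,0,0,-3,0,0,0],
    [-1,0,0,-1,0,0,0],
    [-1,0,0,0,0,0,0],
    [-1,0,0,1,0,0,0],
    [-1,0,6,0,0,0,0],
    [-1,0,6,0,0,0,0],
    [-1,0,5,0,0,0,0],
    [-1,0,5,0,0,0,0],
    [-1,0,3,0,0,0,0],
    [-1,0,0,0,0,0,0],
  ],
)

```text
time: 13.9
tool_pos: [0.5637, 0.1148, 0.1432]
tool_rot: [0.409, -0.409, -0.577, 0.577]
contact_force: [0.6, 0.1, 1.9]
gripper_width: 0.999
```

```bash
python3 - <<'E'
from h import *
report()
s=manip.grab_frame("scene"); cv2.imwrite("pics/s8.png",s)
w=cv2.resize(s[125:215,235:325],(600,600),interpolation=cv2.INTER_CUBIC)
cv2.imwrite("pics/c8.png",w)
E
```

```text
t 13.9 box mm [ 6.000e-01 -1.000e-01  1.432e+02] turn deg [-0.02 -0.03  0.  ] -1 F [ 0.6 -0.1  1.9] g 0.999
```

View pics/c8.png

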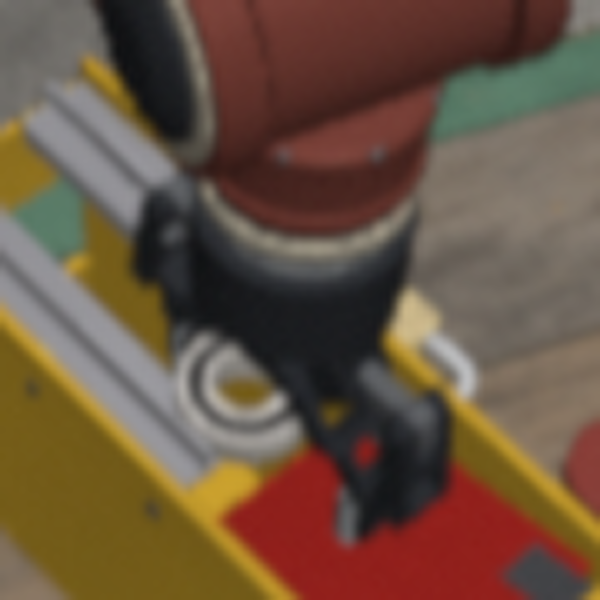

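The flap is open (the gap shows beside the lip) and the bearing is still on the rails at crop (240,393). I press deeper in small steps and watch the force in case the palm touches the bearing.

Call:
apply_moves(
  moves=[
    [-1,0,2,0,0,0,0],
    [-1,0,2,0,0,0,0],
    [-1,0,0,0,0,0,0],
  ],
)

```text
time: 14.25
tool_pos: [0.5638, 0.1148, 0.1395]
tool_rot: [-0.409, 0.409, 0.577, -0.577]
contact_force: [1.3, -0.1, 2.8]
gripper_width: 1.002
```

Call:
apply_moves(
  moves=[
    [-1,0,2,0,0,0,0],
    [-1,0,2,0,0,0,0],
    [-1,0,0,0,0,0,0],
  ],
)

```text
time: 14.55
tool_pos: [0.5636, 0.1148, 0.1352]
tool_rot: [0.409, -0.409, -0.577, 0.577]
contact_force: [1.7, -0.1, 3.8]
gripper_width: 1.002
```

Call:
apply_moves(
  moves=[
    [-1,0,2,0,0,0,0],
    [-1,0,2,0,0,0,0],
    [-1,0,0,0,0,0,0],
  ],
)

```text
time: 14.85
tool_pos: [0.5635, 0.1147, 0.1312]
tool_rot: [0.409, -0.409, -0.577, 0.577]
contact_force: [-0.0, 0.2, 3.0]
gripper_width: 1.004
```

```bash
python3 -c "
from h import *
report()"
```

```text
t 14.85 box mm [ 4.000e-01 -1.000e-01  1.312e+02] turn deg [-0.04 -0.03  0.  ] -1 F [0.  0.2 3. ] g 1.004
```

Angle is about 0.42 rad by geometry with no palm contact, so I push forward.

Call:
apply_moves(
  moves=[
    [-1,0,2,0,0,0,0],
    [-1,0,0,-4,0,0,0],
    [-1,0,0,-5,0,0,0],
    [-1,0,0,-5,0,0,0],
    [-1,0,0,-5,0,0,0],
    [-1,0,0,-5,0,0,0],
    [-1,0,0,-5,0,0,0],
    [-1,0,0,-5,0,0,0],
    [-1,0,0,0,0,0,0],
    [-1,0,0,0,0,0,0],
  ],
)

```text
time: 15.85
tool_pos: [0.5943, 0.1259, 0.1284]
tool_rot: [0.41, -0.408, -0.576, 0.578]
contact_force: [-5.0, -1.0, 3.1]
gripper_width: 1.001
```

```bash
python3 - <<'E'
from h import *
report()
s=manip.grab_frame("scene"); cv2.imwrite("pics/s9.png",s)
w=cv2.resize(s[125:215,235:325],(600,600),interpolation=cv2.INTER_CUBIC)
cv2.imwrite("pics/c9.png",w)
E
```

```text
t 15.85 box mm [3.310e+01 1.000e-01 1.284e+02] turn deg [-0.26 -0.02  0.05] -1 F [-5.   0.7  3.1] g 1.001
```

View pics/c9.png

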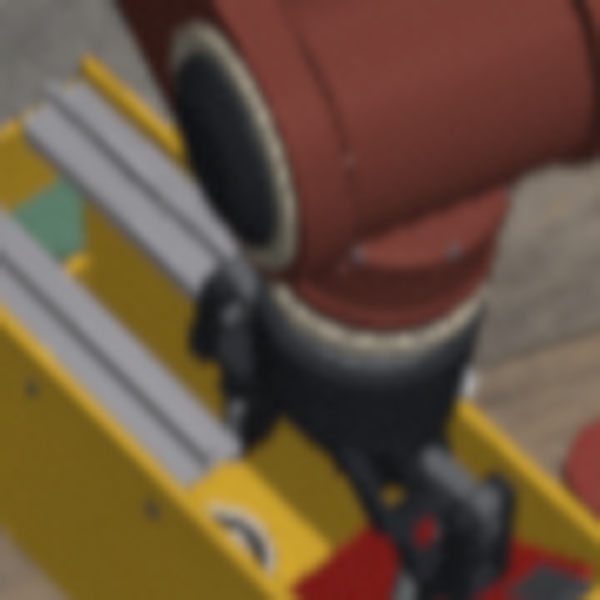

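The bearing is on the box floor at crop (245,530) and the flap is wide open. I retract straight up, slowly enough that the flap follows the finger.

Call:
apply_moves(
  moves=[
    [-1,0,-6,0,0,0,0],
    [-1,0,-6,0,0,0,0],
    [-1,0,-6,0,0,0,0],
    [-1,0,-6,0,0,0,0],
    [-1,0,-6,0,0,0,0],
    [-1,0,-10,0,0,0,0],
    [-1,0,-25,0,0,0,0],
    [-1,0,-40,0,0,0,0],
    [-1,0,-40,0,0,0,0],
    [-1,0,-40,0,0,0,0],
    [-1,0,0,40,0,0,0],
    [-1,0,0,40,0,0,0],
    [-1,0,0,40,0,0,0],
    [-1,0,0,0,0,0,0],
    [-1,0,0,0,0,0,0],
  ],
)

```text
time: 17.4
tool_pos: [0.4826, 0.0863, 0.3152]
tool_rot: [-0.408, 0.409, 0.578, -0.576]
contact_force: [0.0, 0.0, -0.5]
gripper_width: 1.0
```

```bash
python3 - <<'E'
from h import *
report()
s=manip.grab_frame("scene"); cv2.imwrite("pics/s10.png",s); t=manip.grab_frame("top")
w=np.zeros((400,800,3),np.uint8)
w[:,:400]=cv2.resize(s[125:265,205:345],(400,400),interpolation=cv2.INTER_CUBIC); w[:,400:]=cv2.resize(t[100:260,165:325],(400,400),interpolation=cv2.INTER_CUBIC)
cv2.imwrite("pics/c10.png",w)
print("bearing box mm",tobox(ray("scene",[[235+245/6.667,125+530/6.667]],.026))*1000)
a=cv2.imread("pics/scene0.png").astype(int)
print("diff flap region", np.abs(a-s)[185:225,270:320].mean(), "jar",np.abs(a-s)[185:205,320:340].mean(),"driver",np.abs(a-s)[222:268,215:258].mean())
E
```

```text
t 17.4 box mm [-8.530e+01 -1.000e-01  3.152e+02] turn deg [ 0.14 -0.05 -0.02] -1 F [ 0.  -0.  -0.5] g 1.0
bearing box mm [[-29.29520838  20.63121206  26.        ]]
diff flap region 1.5996666666666666 jar 1.8016666666666667 driver 1.905628581058308
```

View pics/c10.png

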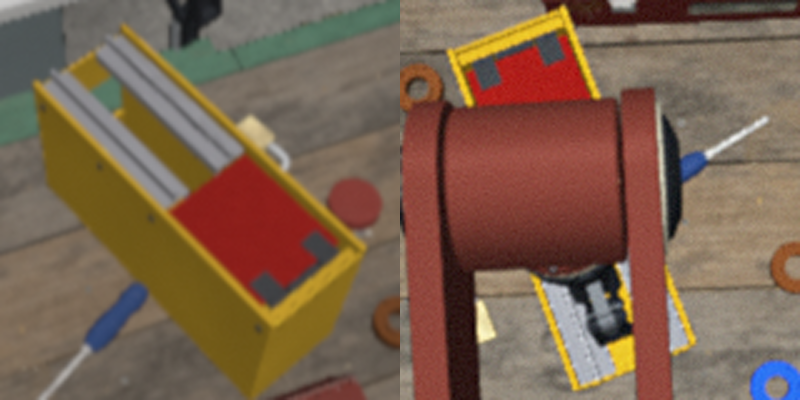

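The flap is shut (its pixels match the start picture), the rails are empty, the bystanders have not moved and the arm is clear, so I hand in.

```bash
python3 -c "
from plant import manip
manip.job_done()"
```

```text
the job is handed in; nothing more can be done
```

I posted the bearing into the scrap box without gripping or lifting it, and handed the job in at about 17.5 s. No verdict was reported.

**How it went:** I pushed the bearing along the rails to about 15 mm before the lip. The front finger pressed the flap open, to about 0.4 rad by geometry, while the bearing was still on the rails. The rear finger then pushed the bearing off the rails, and I withdrew straight up.

**Last checks:**
- **Bearing:** seen on the box floor before I withdrew, at about box x = -29, y = 21 mm. It is hidden in the final view, so I did not see it at rest afterwards.
- **Flap:** shut, and its pixels match the start picture.
- **Bystanders:** the pixels of the jar and screwdriver match the start picture. The padlock was checked only by eye and looks unmoved.
- **Contact:** the arm is clear of the box, with the last force reading near zero.

**What disagreed:** with the gripper open, the fingertips touched the flap about 20 mm above the reported TCP height. From `manip.tcp_to_tips` I had expected them 6 to 19 mm below it. I worked from the touch measurement instead.

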